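# Fit the tally counter with the right click to the colony-counting stand

## Robot

A 6-joint arm with a two-finger parallel gripper is mounted at the origin on a cart in front of the work surface, level with it; the furniture and walls round the work are solid. World frame = base frame: x ahead of the robot, y to its left, z up, the work surface at z = 0. Lengths are in m, angles in rad, forces in N, time in s.
With the tool pointing down it reaches from about 0.35 to 1 m from the base axis. Payload 7.1 kg.
Tool frame: the origin (TCP) lies midway between the tips of the shut fingers; the grasp point (between the pads) lies 19 mm behind it (robot.grip_point_offset is the distance from the TCP to the grasp point, in m); z points along the fingers, y is the line along which they close (so a half turn about z gives the same grasp; the last joint's range is limited). The gripper opens to 85 mm and grips with 20 to 120 N. Pads are 22 mm wide; open, the fingers measure 114 mm over their backs; the gripper's body (76 mm by 85 mm) begins 54 mm behind the grasp point. The pads swing forward as they close: fully open they stand 13 mm farther back than shut.
Start: joints at [-1.185, 0.423, 1.63, -0, 1.089, -0.019], TCP at [0.246, -0.574, 0.231] pointing down, gripper open.
Joint ranges: [-3, 3], [-0.9, 2.11], [0.09, 2.58], [-1.31, 4.45], [0.11, 2.69], [-2.54, 2.54]. Speed limits (rad/s): [2.39, 2.39, 3.01, 3.14, 3.14, 3.14].

## Interface

Orientations are given as a 3x3 rotation matrix whose columns are the frame's x, y, z axes.
In Python, from station import monitor, vision, ticket, boxes_of, silhouettes, robot gives the robot as it stands.
- The arm moves only by the tool step_arm, never from a script. Its arguments are lists of equal length, an entry for each row: "offset": the shift along the world's x, y, z in mm, a list of three; "twist": the turn about the world's z in rad; "fingers": the closure, from -1 (fully open) to 1 (shut). A call has 1 to 10 rows; each row shifts and turns the commanded pose from where the row before left it; what a row does not reach is not made up. A row lasts 1/12 s, in which the tool goes at most 41.7 mm and 7.16 degrees, less where a joint would pass 70% of its speed; a pose out of reach is approached as far as the arm can. A call with a gripper value outside its range is refused whole. The fingers move at their own pace and stop on an object; "squeeze" is the grip in N (left out, the last holds). Time passes only in rows, so rows that do not move let the fingers close. It gives the time, the measured TCP pose, the force, the opening and the grip force at its end, in the units of the state.
- monitor.read_state(): the state, without advancing time (a new reading comes with each control period).
- vision.read_camera(name): name is "side" or "top" or "wrist"; returns a dict with "image" (420x560x3 uint8, blue, green, red), "range_z" (420x560 float32, m along the optical axis (not along the pixel's ray), 0 where there is no reading), "fx", "fy", "cx", "cy" (pixels), "world_from_camera" (4x4, takes a point from camera to world coordinates). Camera axes: x right, y up, looking along -z (the intrinsics and any distortion apply to the point x, -y, -z); pixel columns grow to the right and rows downward; lengths in m; the calibration is good to about 2 mm. A picture is of the moment at which its call begins.
- ticket.close_job(): hands the job in; it is judged then, once.
Trained networks look in a picture, given as the dict that the camera call returned (one of the last four; its "shot" number tells which), for a name from the list of things; names that differ only in an ending like _2 or _b are one class to them, and where a whole thing is asked for, a point or a joint stands for the part that bears it (a point fixed in the world has none). Each returns a list of dicts, best first, with "conf" (0 to 1); they miss things now and then, are a little off and sometimes report something else, mostly with a low value. They report only what shows in the picture. A call takes as long as a camera call.
- boxes_of(picture, label): "bbox" ([left, top, right, bottom] in pixels, round what is visible of it).
- silhouettes(picture, label): "pixels" (420x560 bool, what is visible of it) and "bbox" ([left, top, right, bottom] in pixels, round what is visible of it).
The state is a dict: "t": time; "qpos": joint angles; "joint_velocities": joint speeds; "joint_torque": joint torques, N m; "position": TCP position; "eef_rot": TCP orientation; "wrist_force": force on the tool from outside, world axes, zero at the start; "wrist_torque": the same for the moment, N m; "opening": finger opening in m; "gripper_force": force on a finger pad.
Only numpy, scipy, OpenCV 4.12 (cv2) and the standard library are available. Lean on these libraries where they do the work, as an engineer would, in place of code of your own. Each camera call takes 0.05 s, during which the arm holds its last target. There are 200 camera calls.

## Task

Three look-alike tally counters stand on the bench; one has a slack key, one a stiff key and one a key of medium force. Feel for the medium one by pressing the keys slowly and gently (at 3 cm a second or less, never more than about 20 N on a key), set it fully home in the empty nest of the colony-counting stand, and there check it: press its key down in the same slow way until it clicks. Let go, and leave the other two counters standing where they are.

Things in the scene. Friction and masses are not known exactly. Their poses are not given: they have to be found in the camera images.
- counter_p: tally counter, one of three that look the same: loose white block 44 (its x) by 38 (its y) by 40 mm high, 0.14 to 0.24 kg, dark window on its -x face, round steel key in the middle of its top. Grip it on its plain y faces. Origin: centre of its underside, z up. Which is slack, medium or stiff cannot be seen; places are mixed at every start.
- counter_p_key: round steel push key of counter_p, 18 mm across; origin on the axis, level with the block's top (40 mm above its underside) when the key is up; the key's flat end is 12 mm above that, 52 mm above the underside.
- counter_p_press (a joint): travel of counter_p's key, m: 0 up, 0.006 where it clicks on its stop; springs back. Yields from 80 % of its full force, then grows evenly to the full force at the click: about 2.8 N in the slack counter, 5.5 N in the medium, 9.5 N in the stiff one. On the stop the force jumps to 11 N, then the key sinks 4 mm more on a cushion spring (2.5 N per mm; this joint stays 0.006).
- counter_q: tally counter, one of three that look the same: loose white block 44 (its x) by 38 (its y) by 40 mm high, 0.14 to 0.24 kg, dark window on its -x face, round steel key in the middle of its top. Grip it on its plain y faces. Origin: centre of its underside, z up. Which is slack, medium or stiff cannot be seen; places are mixed at every start.
- counter_q_key: round steel push key of counter_q, 18 mm across; origin on the axis, level with the block's top (40 mm above its underside) when the key is up; the key's flat end is 12 mm above that, 52 mm above the underside.
- counter_q_press (a joint): travel of counter_q's key, m: 0 up, 0.006 where it clicks on its stop; springs back. Yields from 80 % of its full force, then grows evenly to the full force at the click: about 2.8 N in the slack counter, 5.5 N in the medium, 9.5 N in the stiff one. On the stop the force jumps to 11 N, then the key sinks 4 mm more on a cushion spring (2.5 N per mm; this joint stays 0.006).
- counter_r: tally counter, one of three that look the same: loose white block 44 (its x) by 38 (its y) by 40 mm high, 0.14 to 0.24 kg, dark window on its -x face, round steel key in the middle of its top. Grip it on its plain y faces. Origin: centre of its underside, z up. Which is slack, medium or stiff cannot be seen; places are mixed at every start.
- counter_r_key: round steel push key of counter_r, 18 mm across; origin on the axis, level with the block's top (40 mm above its underside) when the key is up; the key's flat end is 12 mm above that, 52 mm above the underside.
- counter_r_press (a joint): travel of counter_r's key, m: 0 up, 0.006 where it clicks on its stop; springs back. Yields from 80 % of its full force, then grows evenly to the full force at the click: about 2.8 N in the slack counter, 5.5 N in the medium, 9.5 N in the stiff one. On the stop the force jumps to 11 N, then the key sinks 4 mm more on a cushion spring (2.5 N per mm; this joint stays 0.006).
- nest (a point): middle of the flat floor of the nest, the black square socket on the front (-x) half of the fixed colony-counting stand; 10 mm above the bench. The nest is 47 (x) by 41 mm (y) inside, 14 mm deep (rim 24 mm above the bench), with 2 mm lead-in chamfers; outside it is 66 by 60 mm. A counter set home stands on this floor, its axes along the point's axes (either way round in yaw).
- stand: colony-counting stand, fixed: grey plate 170 (x) by 110 (y) by 10 mm, nest centre 42 mm to -x of its origin, a culture dish (64 mm across, top 25 mm above the bench) fixed 42 mm to +x. Origin: centre of the underside; yaw up to 0.3 either way.

How it is judged:
On the way, in this order (a step that is already met when the one before it is completed fails the run):
1. a key is felt to move under a medium force (3.7 to 6.6 N between 0.5 and 5.1 mm of travel) on a counter still standing at its first place (((value of joint counter_p_press between 0.0005 and 0.0051 m and contact force between anything else and counter_p_key between 3.7 and 6.6 N and distance of counter_p from where it was at the start of the episode below 0.03 m) or (value of joint counter_q_press between 0.0005 and 0.0051 m and contact force between anything else and counter_q_key between 3.7 and 6.6 N and distance of counter_q from where it was at the start of the episode below 0.03 m) or (value of joint counter_r_press between 0.0005 and 0.0051 m and contact force between anything else and counter_r_key between 3.7 and 6.6 N and distance of counter_r from where it was at the start of the episode below 0.03 m))), for 0.005 s.
2. a counter stands fully home in the nest (underside within 2.5 mm of the floor, within 4 mm of the middle, upright) (((z of counter_p in the frame of nest between -0.003 and 0.0025 m and horizontal distance between counter_p and nest below 0.004 m and angle between counter_p's own z axis and vertical below 0.06 rad) or (z of counter_q in the frame of nest between -0.003 and 0.0025 m and horizontal distance between counter_q and nest below 0.004 m and angle between counter_q's own z axis and vertical below 0.06 rad) or (z of counter_r in the frame of nest between -0.003 and 0.0025 m and horizontal distance between counter_r and nest below 0.004 m and angle between counter_r's own z axis and vertical below 0.06 rad))), for 0.2 s.
3. the key of the counter in the nest moves under a medium force (3.7 to 6.6 N between 0.5 and 5.1 mm of travel): it is the medium counter (((z of counter_p in the frame of nest between -0.003 and 0.0025 m and horizontal distance between counter_p and nest below 0.004 m and angle between counter_p's own z axis and vertical below 0.06 rad and value of joint counter_p_press between 0.0005 and 0.0051 m and contact force between anything else and counter_p_key between 3.7 and 6.6 N) or (z of counter_q in the frame of nest between -0.003 and 0.0025 m and horizontal distance between counter_q and nest below 0.004 m and angle between counter_q's own z axis and vertical below 0.06 rad and value of joint counter_q_press between 0.0005 and 0.0051 m and contact force between anything else and counter_q_key between 3.7 and 6.6 N) or (z of counter_r in the frame of nest between -0.003 and 0.0025 m and horizontal distance between counter_r and nest below 0.004 m and angle between counter_r's own z axis and vertical below 0.06 rad and value of joint counter_r_press between 0.0005 and 0.0051 m and contact force between anything else and counter_r_key between 3.7 and 6.6 N))), for 0.005 s.
4. that key is pressed down to its click (more than 5.2 of its 6 mm) (((z of counter_p in the frame of nest between -0.003 and 0.0025 m and horizontal distance between counter_p and nest below 0.004 m and angle between counter_p's own z axis and vertical below 0.06 rad and value of joint counter_p_press above 0.0052 m) or (z of counter_q in the frame of nest between -0.003 and 0.0025 m and horizontal distance between counter_q and nest below 0.004 m and angle between counter_q's own z axis and vertical below 0.06 rad and value of joint counter_q_press above 0.0052 m) or (z of counter_r in the frame of nest between -0.003 and 0.0025 m and horizontal distance between counter_r and nest below 0.004 m and angle between counter_r's own z axis and vertical below 0.06 rad and value of joint counter_r_press above 0.0052 m))), for 0.02 s.
At the end, for the whole second after the job is handed in: the counter of medium force stands upright and at rest on the nest's floor (within 2.5 mm in height, 4 mm of its middle), its key up again (within 1 mm); the slack and the stiff counter stand upright (within 0.1 rad) no more than 30 mm from where they stood (((z of counter_p in the frame of nest between -0.003 and 0.0025 m and horizontal distance between counter_p and nest below 0.004 m and angle between counter_p's own z axis and vertical below 0.06 rad and value of joint counter_p_press below 0.001 m and linear speed of counter_p below 0.02 m/s and distance of each of counter_q, counter_r from where it was at the start of the episode below 0.03 m and angle between each of counter_q, counter_r's own z axis and vertical below 0.1 rad) or (z of counter_q in the frame of nest between -0.003 and 0.0025 m and horizontal distance between counter_q and nest below 0.004 m and angle between counter_q's own z axis and vertical below 0.06 rad and value of joint counter_q_press below 0.001 m and linear speed of counter_q below 0.02 m/s and distance of each of counter_p, counter_r from where it was at the start of the episode below 0.03 m and angle between each of counter_p, counter_r's own z axis and vertical below 0.1 rad) or (z of counter_r in the frame of nest between -0.003 and 0.0025 m and horizontal distance between counter_r and nest below 0.004 m and angle between counter_r's own z axis and vertical below 0.06 rad and value of joint counter_r_press below 0.001 m and linear speed of counter_r below 0.02 m/s and distance of each of counter_p, counter_q from where it was at the start of the episode below 0.03 m and angle between each of counter_p, counter_q's own z axis and vertical below 0.1 rad))); the robot touches nothing.
It fails at once if more than 22 N on the key of counter_p (contact force between anything else and counter_p_key above 22 N).
It fails at once if more than 22 N on the key of counter_q (contact force between anything else and counter_q_key above 22 N).
It fails at once if more than 22 N on the key of counter_r (contact force between anything else and counter_r_key above 22 N).
It also fails if it takes over 54 s, if anything falls off the work surface, if the arm or the gripper's body presses on something with over 40 N, if the wrist force passes 120 N, or if a joint passes its speed limit or range.

## Working session

There is one attempt and no reset: what is moved stays moved. The work goes in short steps, Python scripts to look and compute and a tool call to move; the robot and the scene stay as the last step left them, time stands still between calls to the robot, and variables do not carry over. Pictures are saved under pics/ and viewed, at most 10 in all, crops included, and the job is handed in when it is done.

Besides the shell and the picture viewer there is one more tool, called by a JSON object that holds its "op" and its "data", one argument or row to a line. step_arm: Moves the arm, as the interface text tells. Its arguments: {"type":"object","properties":{"offset":{"type":"array","items":{"type":"array","items":{"type":"number"}}},"twist":{"type":"array","items":{"type":"number"}},"fingers":{"type":"array","items":{"type":"number"}},"squeeze":{"type":"number"}},"required":["offset","twist","fingers"]}

```bash
mkdir -p pics; cat > h.py <<'E'
import numpy as np, cv2
from station import monitor, vision, ticket, boxes_of, silhouettes, robot
def cloud(p):
    z=p["range_z"]; v,u=np.mgrid[:420,:560]
    c=np.stack([(u-p["cx"])/p["fx"]*z,-(v-p["cy"])/p["fy"]*z,-z],-1)
    T=np.array(p["world_from_camera"]); w=c@T[:3,:3].T+T[:3,3]
    w[z==0]=np.nan; return w
E
python3 - <<'E'
from h import *
s=monitor.read_state(); print(s["t"],s["position"],s["eef_rot"],s["opening"],s["wrist_force"])
ims=[]
for n in("top","side"):
    p=vision.read_camera(n); w=cloud(p); ims.append(p["image"])
    print(n,p["fx"],np.round(p["world_from_camera"],3).tolist(),[k for k in p])
    for lab in("counter_p","counter_p_key","stand"):
        for d in silhouettes(p,lab)[:6]:
            q=w[d["pixels"]]; q=q[~np.isnan(q[:,0])]
            if len(q)==0: print(lab,d["conf"],d["bbox"],"none");continue
            zt=np.percentile(q[:,2],95); t=q[abs(q[:,2]-(0.04 if lab=="counter_p" else zt))<.004]
            r=cv2.minAreaRect((t[:,:2]*1000).astype(np.float32)) if len(t)>5 else None
            print(lab,round(d["conf"],2),np.round(d["bbox"]),len(q),np.round(np.median(q,0),3),round(zt,4),r)
cv2.imwrite("pics/a.png",cv2.resize(np.hstack(ims),(800,300)))
cv2.imwrite("pics/top.png",ims[0])
E
```

```text
0.0 [ 0.24597178 -0.57394476  0.23053557] [[ 9.19178333e-01  3.93841154e-01 -5.81371094e-04]
 [ 3.93841581e-01 -9.19177179e-01  1.45713907e-03]
 [ 3.94982903e-05 -1.56833877e-03 -9.99998769e-01]] 0.08521471448940929 [-0.23832533  0.73103997  0.21903222]
top 402.02587116075637 [[-0.013, 0.994, -0.11, 0.45], [-1.0, -0.011, 0.011, -0.126], [0.01, 0.11, 0.994, 0.895], [0.0, 0.0, 0.0, 1.0]] ['image', 'range_z', 'fx', 'fy', 'cx', 'cy', 'world_from_camera', 'shot']
counter_p 0.91 [372. 228. 393. 252.] 450 [ 0.485 -0.355  0.04 ] 0.0526 ((485.72967529296875, -359.5835266113281), (38.10932159423828, 44.08567428588867), 82.19251251220703)
counter_p 0.8 [329. 168. 347. 186.] 406 [ 0.617 -0.266  0.04 ] 0.0526 ((620.1212768554688, -268.36053466796875), (42.755615234375, 37.979427337646484), 6.6758623123168945)
counter_p 0.79 [285. 237. 307. 263.] 398 [ 0.461 -0.174  0.041] 0.0531 ((460.4522399902344, -174.7509307861328), (37.58860397338867, 43.652687072753906), 84.31471252441406)
stand 0.84 [132. 178. 193. 258.] 3814 [0.537 0.115 0.011] 0.0249 ((538.2451782226562, 117.18507385253906), (63.78736114
[... 238 characters left out ...]
_from_camera', 'shot']
counter_p 0.78 [309. 211. 334. 238.] 507 [ 0.455 -0.158  0.029] 0.0497 ((460.3677062988281, -169.86761474609375), (35.782264709472656, 43.102745056152344), 86.75202178955078)
counter_p 0.63 [329. 180. 354. 202.] 429 [ 0.481 -0.344  0.028] 0.0489 ((486.14813232421875, -357.46875), (40.467525482177734, 45.999366760253906), 80.67500305175781)
counter_p_key 0.55 [341. 186. 344. 190.] 14 [ 0.484 -0.353  0.051] 0.053 ((484.4438171386719, -352.1328125), (6.993226528167725, 10.652111053466797), 42.28084182739258)
stand 0.24 [335. 181. 344. 189.] 40 [ 0.485 -0.355  0.05 ] 0.0532 ((485.68798828125, -356.8723449707031), (14.408271789550781, 19.06937026977539), 44.874229431152344)
```

View pics/a.png

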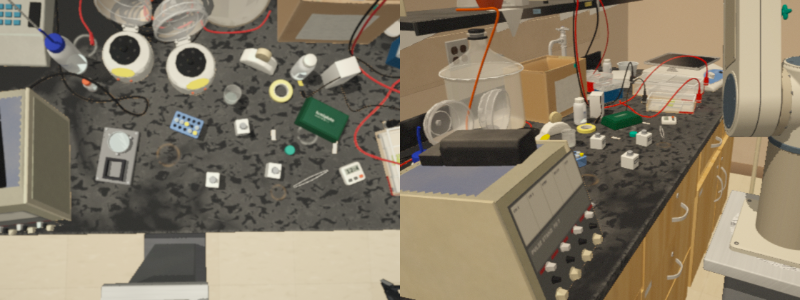

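{"op": "step_arm", "data": {
  "offset": [
    [29,26,-5],
    [29,26,-5],
    [29,26,-5],
    [29,26,-5],
    [29,26,-5],
    [29,26,-5],
    [29,26,-5],
    [29,26,-5],
    [8,8,-10]
  ],
  "twist": [-0.06,-0.06,-0.06,-0.06,-0.06,-0.06,-0.06,-0.06,-0.06],
  "fingers": [1,1,1,1,1,1,1,1,1]
}}

```text
t: 1.15
position: [0.4902, -0.3556, 0.1821]
eef_rot: [[0.991, -0.135, 0.003], [-0.135, -0.991, -0.001], [0.003, 0.0, -1.0]]
wrist_force: [-0.2, 1.0, -0.2]
opening: 0.0003
gripper_force: 0.0
```

```bash
cat >> h.py <<'E'
def fit(w,m,lo,hi):
    q=w[m]; q=q[(q[:,2]>lo)&(q[:,2]<hi)]
    return len(q),np.round(q.mean(0)*1000,1),cv2.minAreaRect((q[:,:2]*1000).astype(np.float32))
E
python3 - <<'E'
from h import *
s=monitor.read_state(); print(s["t"],s["position"],s["eef_rot"][:,1] if hasattr(s["eef_rot"],'shape') else s["eef_rot"],s["wrist_force"])
p=vision.read_camera("wrist"); w=cloud(p); cv2.imwrite("pics/w1.png",p["image"])
print(np.round(p["world_from_camera"],3).tolist())
for d in silhouettes(p,"counter_p"):
    m=d["pixels"]; print(d["conf"],d["bbox"],fit(w,m,.037,.043),fit(w,m,.049,.055))
E
```

```text
1.15 [ 0.49018471 -0.35560841  0.18213604] [-1.34770646e-01 -9.90876771e-01  3.12441842e-04] [-0.1553352   0.98860372 -0.20423914]
[[-0.135, 0.956, 0.259, 0.556], [-0.991, -0.131, -0.036, -0.363], [-0.0, -0.262, 0.965, 0.325], [0.0, 0.0, 0.0, 1.0]]
0.98 [98.5, 1.5, 180.9, 75.8] (2804, array([ 620.5, -269.8,   39.8]), ((621.1331176757812, -268.5120544433594), (43.97151565551758, 38.26142120361328), 6.954885959625244)) (602, array([ 620.8, -268.8,   51.6]), ((620.9136962890625, -268.14849853515625), (17.84891700744629, 16.968822479248047), 79.87078094482422))
0.78 [266.5, 165.8, 312.0, 227.6] (2049, array([ 487.5, -359.5,   39.7]), ((486.1250305175781, -359.3718566894531), (37.94955062866211, 43.583946228027344), 81.19254302978516)) (416, array([ 486.4, -359.5,   51.6]), ((486.1971130371094, -359.6212463378906), (17.052099227905273, 17.019807815551758), 37.556549072265625))
0.74 [38.0, 221.0, 115.4, 287.2] (1717, array([ 463.1, -177.6,   39.8]), ((460.9921875, -174.8327178955078), (38.24934768676758, 43.8696403503418), 85.36724853515625)) (387, array([ 461.3, -175.4,   51.6]), ((460.7904357910156, -174.7763671875), (16.942920684814453, 17.568695068359375), 43.36857604980469))
```

View pics/w1.png

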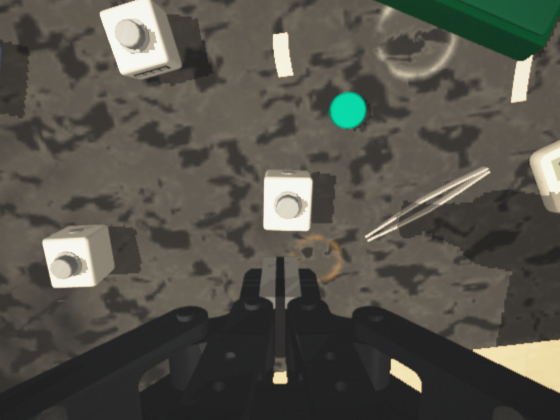

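{"op": "step_arm", "data": {
  "offset": [
    [-2,-2,-30],
    [-2,-2,-35],
    [0,0,-35],
    [0,0,-20],
    [0,0,0],
    [0,0,0]
  ],
  "twist": [0,0,0,0,0,0],
  "fingers": [1,1,1,1,1,1]
}}

```text
t: 1.75
position: [0.4811, -0.3629, 0.0609]
eef_rot: [[0.991, -0.135, -0.002], [-0.135, -0.991, 0.001], [-0.002, -0.001, -1.0]]
wrist_force: [0.1, -0.3, -0.4]
opening: 0.0004
gripper_force: 0.0
```

{"op": "step_arm", "data": {
  "offset": [
    [5,3,0],
    [0,0,-2.5],
    [0,0,-2.5],
    [0,0,-2.5],
    [0,0,-2],
    [0,0,-1],
    [0,0,-1],
    [0,0,0],
    [0,0,0]
  ],
  "twist": [0,0,0,0,0,0,0,0,0],
  "fingers": [1,1,1,1,1,1,1,1,1]
}}

```text
t: 2.5
position: [0.4874, -0.3597, 0.0507]
eef_rot: [[0.991, -0.135, 0.001], [-0.135, -0.991, -0.0], [0.001, 0.0, -1.0]]
wrist_force: [-1.2, 1.7, 7.6]
opening: -0.0
gripper_force: 3.9
```

{"op": "step_arm", "data": {
  "offset": [
    [0,0,15],
    [-5,35,0],
    [-5,38,0],
    [-5,38,0],
    [-5,38,0],
    [-6,36,0],
    [0,0,0],
    [0,0,0]
  ],
  "twist": [0,0,0,0,0,0,0,0],
  "fingers": [1,1,1,1,1,1,1,1]
}}

```text
t: 3.17
position: [0.4607, -0.1728, 0.0649]
eef_rot: [[0.991, -0.132, -0.001], [-0.132, -0.991, 0.0], [-0.001, -0.0, -1.0]]
wrist_force: [0.3, -0.5, -0.4]
opening: 0.0001
gripper_force: 0.0
```

{"op": "step_arm", "data": {
  "offset": [
    [0,-2,-5],
    [0,0,-2.5],
    [0,0,-2.5],
    [0,0,-2],
    [0,0,-1],
    [0,0,-1],
    [0,0,-1],
    [0,0,0],
    [0,0,0]
  ],
  "twist": [0,0,0,0,0,0,0,0,0],
  "fingers": [1,1,1,1,1,1,1,1,1]
}}

```text
t: 3.92
position: [0.4613, -0.1766, 0.0499]
eef_rot: [[0.991, -0.135, 0.0], [-0.135, -0.991, -0.0], [0.0, 0.0, -1.0]]
wrist_force: [-0.9, -2.1, 1.6]
opening: 0.0002
gripper_force: 1.1
```

{"op": "step_arm", "data": {
  "offset": [
    [0,0,-1.5],
    [0,0,0],
    [0,0,0]
  ],
  "twist": [0,0,0],
  "fingers": [1,1,1]
}}

```text
t: 4.17
position: [0.4613, -0.1765, 0.0484]
eef_rot: [[0.991, -0.135, 0.0], [-0.135, -0.991, -0.0], [0.0, 0.0, -1.0]]
wrist_force: [-0.3, -1.5, 2.4]
opening: 0.0002
gripper_force: 1.2
```

{"op": "step_arm", "data": {
  "offset": [
    [0,0,17],
    [32,-18,0],
    [32,-18,0],
    [32,-18,0],
    [32,-18,0],
    [32,-20,0],
    [0,0,0],
    [0,0,0]
  ],
  "twist": [0,0,0,0,0,0,0,0],
  "fingers": [1,1,1,1,1,1,1,1]
}}

```text
t: 4.83
position: [0.6222, -0.269, 0.0647]
eef_rot: [[0.991, -0.135, 0.001], [-0.135, -0.991, 0.0], [0.0, -0.0, -1.0]]
wrist_force: [-0.9, -0.0, -0.4]
opening: 0.0001
gripper_force: 0.0
```

{"op": "step_arm", "data": {
  "offset": [
    [0,0,-5],
    [0,0,-2.5],
    [0,0,-2.5],
    [0,0,-2],
    [0,0,-1],
    [0,0,-1],
    [0,0,-1],
    [0,0,0],
    [0,0,0]
  ],
  "twist": [0,0,0,0,0,0,0,0,0],
  "fingers": [1,1,1,1,1,1,1,1,1]
}}

```text
t: 5.58
position: [0.6209, -0.2683, 0.0505]
eef_rot: [[0.991, -0.135, -0.0], [-0.135, -0.991, 0.0], [-0.001, -0.0, -1.0]]
wrist_force: [-2.9, 2.3, 4.5]
opening: 0.0001
gripper_force: 2.3
```

{"op": "step_arm", "data": {
  "offset": [
    [0,0,-1],
    [0,0,-1],
    [0,0,0]
  ],
  "twist": [0,0,0],
  "fingers": [1,1,1]
}}

```text
t: 5.83
position: [0.6209, -0.2683, 0.0482]
eef_rot: [[0.991, -0.135, -0.0], [-0.135, -0.991, 0.0], [-0.001, -0.0, -1.0]]
wrist_force: [-3.3, 1.7, 5.3]
opening: 0.0
gripper_force: 2.5
```

{"op": "step_arm", "data": {
  "offset": [
    [0,0,20],
    [0,0,30],
    [0,0,17],
    [0,0,0],
    [0,0,0],
    [0,0,0]
  ],
  "twist": [0,0.086,0.086,0.085,0,0],
  "fingers": [1,-1,-1,-1,-1,-1]
}}

```text
t: 6.33
position: [0.6213, -0.2686, 0.115]
eef_rot: [[0.993, 0.119, 0.0], [0.119, -0.993, -0.0], [0.0, 0.0, -1.0]]
wrist_force: [0.3, 0.0, 0.1]
opening: 0.0602
gripper_force: 0.0
```

```bash
python3 - <<'E'
from h import *
p=vision.read_camera("top"); w=cloud(p)
z=w[...,2]; x=w[...,0]; y=w[...,1]
m=(x>.42)&(x<.66)&(y>.03)&(y<.2)
def rect(k): 
    n,lab,st,c=cv2.connectedComponentsWithStats(k.astype(np.uint8)); i=1+np.argmax(st[1:,4]); q=w[lab==i]
    return len(q),q.mean(0),cv2.minAreaRect((q[:,:2]*1000).astype(np.float32))
print("rim",rect(m&(z>.019)&(z<.029)&(x<.54)))
print("dish",rect(m&(z>.017)&(z<.03)&(x>.545)))
print("plate",rect(m&(z>.006)&(z<.04)))
p=vision.read_camera("wrist"); w=cloud(p)
for d in silhouettes(p,"counter_p"):
    m=d["pixels"]; print(d["conf"],d["bbox"],fit(w,m,.037,.043),fit(w,m,.049,.055))
print(monitor.read_state()["position"],monitor.read_state()["opening"])
E
```

```text
rim (468, array([0.49714243, 0.12327066, 0.02387591]), ((497.2386474609375, 123.28347778320312), (61.530517578125, 65.70928955078125), 81.26031494140625))
dish (78, array([0.59190321, 0.12700555, 0.02273992]), ((590.3145751953125, 122.51022338867188), (52.522525787353516, 63.18879699707031), 48.40541076660156))
plate (3773, array([0.53736863, 0.11541898, 0.01272189]), ((537.9082641601562, 116.80514526367188), (110.43785095214844, 171.4056854248047), 81.40128326416016))
0.75 [253.2, 175.4, 310.3, 254.9] (3268, array([ 623.2, -267.7,   39.8]), ((621.42431640625, -267.75970458984375), (43.64726638793945, 37.17731475830078), 6.776343822479248)) (701, array([ 621.7, -267.9,   51.6]), ((621.3275146484375, -267.98486328125), (17.300464630126953, 17.106557846069336), 49.86385726928711))
0.63 [96.6, 397.4, 117.5, 419.3] (331, array([ 471.3, -162.6,   40.1]), ((471.5895080566406, -161.09765625), (18.259910583496094, 15.497209548950195), 16.791259765625)) (0, array([nan, nan, nan]), ((0.0, 0.0), (0.0, 0.0), 0.0))
0.61 [352.3, 353.7, 380.6, 387.3] (0, array([nan, nan, nan]), ((0.0, 0.0), (0.0, 0.0), 0.0)) (0, array([nan, nan, nan]), ((0.0, 0.0), (0.0, 0.0), 0.0))
[ 0.62070478 -0.26830444  0.11419936] 0.08105232896144708h.py:10: RuntimeWarning: Mean of empty slice.
  return len(q),np.round(q.mean(0)*1000,1),cv2.minAreaRect((q[:,:2]*1000).astype(np.float32))
  ret = um.true_divide(
```

{"op": "step_arm", "data": {
  "offset": [
    [0.5,0.3,-35],
    [0,0,-35],
    [0,0,-22],
    [0,0,-5],
    [0,0,0],
    [0,0,0],
    [0,0,0],
    [0,0,0],
    [0,0,0],
    [0,0,0]
  ],
  "twist": [0,0,0,0,0,0,0,0,0,0],
  "fingers": [-1,-1,-1,-1,-1,-1,1,1,1,1],
  "squeeze": 40
}}

```text
t: 7.32
position: [0.6223, -0.2685, 0.0196]
eef_rot: [[0.993, 0.121, 0.002], [0.121, -0.993, -0.001], [0.002, 0.001, -1.0]]
wrist_force: [0.6, -4.6, 1.5]
opening: 0.0386
gripper_force: 0.6
```

{"op": "step_arm", "data": {
  "offset": [
    [0,0,0],
    [0,0,0],
    [0,0,0]
  ],
  "twist": [0,0,0],
  "fingers": [1,1,1]
}}

```text
t: 7.57
position: [0.6225, -0.2686, 0.0197]
eef_rot: [[0.993, 0.121, 0.002], [0.121, -0.993, -0.001], [0.002, 0.001, -1.0]]
wrist_force: [-0.5, 0.5, 6.7]
opening: 0.0374
gripper_force: 41.7
```

{"op": "step_arm", "data": {
  "offset": [
    [0,0,30],
    [0,0,35],
    [-10,30,25],
    [-15,36,10],
    [-15,36,0],
    [-15,36,0],
    [-15,36,0],
    [-15,36,0],
    [-15,36,0],
    [-15,36,0]
  ],
  "twist": [0,0,0,-0.045,-0.045,-0.045,-0.045,-0.045,-0.045,0],
  "fingers": [1,1,1,1,1,1,1,1,1,1]
}}

```text
t: 8.4
position: [0.5055, 0.0152, 0.1185]
eef_rot: [[0.989, -0.15, 0.0], [-0.15, -0.989, 0.0], [0.0, -0.0, -1.0]]
wrist_force: [0.4, 0.4, -1.6]
opening: 0.0368
gripper_force: 41.2
```

{"op": "step_arm", "data": {
  "offset": [
    [-18,36,0],
    [-18,36,0],
    [-16,37,0],
    [0,0,0],
    [0,0,0],
    [0,0,0]
  ],
  "twist": [0,0,0,0,0,0],
  "fingers": [1,1,1,1,1,1]
}}

```text
t: 8.9
position: [0.4549, 0.123, 0.1185]
eef_rot: [[0.989, -0.146, 0.001], [-0.146, -0.989, -0.0], [0.001, -0.0, -1.0]]
wrist_force: [0.1, -0.8, -1.3]
opening: 0.037
gripper_force: 41.3
```

```bash
python3 - <<'E'
from h import *
p=vision.read_camera("wrist"); w=cloud(p); cv2.imwrite("pics/w2.png",p["image"])
z=w[...,2]; x=w[...,0]; y=w[...,1]
m=(x>.40)&(x<.7)&(y>.02)&(y<.22)
def rect(k): 
    n,lab,st,c=cv2.connectedComponentsWithStats(k.astype(np.uint8)); i=1+np.argmax(st[1:,4]); q=w[lab==i]
    return len(q),q.mean(0),cv2.minAreaRect((q[:,:2]*1000).astype(np.float32))
print("rim",rect(m&(z>.0215)&(z<.027)&(x<.55)))
print("floor",rect(m&(z>.007)&(z<.013)&(abs(x-.497)<.022)&(abs(y-.123)<.024)))
print("dish",rect(m&(z>.02)&(z<.03)&(x>.545)))
print("plate",rect(m&(z>.006)&(z<.03)))
for d in silhouettes(p,"counter_p")[:4]:
    q=w[d["pixels"]]; print(d["conf"],d["bbox"],len(q),np.nanmedian(q,0))
s=monitor.read_state();print(s["position"],s["eef_rot"],s["opening"])
E
```

```text
rim (5168, array([0.49885118, 0.12386121, 0.02364374]), ((497.19403076171875, 124.14212799072266), (60.32681655883789, 66.18302917480469), 81.52054595947266))
floor (4124, array([0.49762191, 0.12394512, 0.00978971]), ((497.25860595703125, 124.07186126708984), (41.439945220947266, 46.728485107421875), 82.15858459472656))
dish (514, array([0.56194448, 0.11431609, 0.02403946]), ((565.7666015625, 113.65750122070312), (64.20282745361328, 34.48639678955078), 81.6780014038086))
plate (34961, array([0.5258102 , 0.11956561, 0.01241161]), ((520.7745361328125, 120.47112274169922), (109.81285858154297, 133.05120849609375), 81.29957580566406))
0.93 [225.9, 219.3, 329.7, 351.3] 13139 [0.46179598 0.12346911 0.13854708]
[0.45529566 0.12197502 0.11841757] [[ 9.88842574e-01 -1.48963480e-01  4.95077127e-04]
 [-1.48963476e-01 -9.88842698e-01 -4.43510251e-05]
 [ 4.96160085e-04 -2.98922279e-05 -9.99999876e-01]] 0.0373016540314242
```

View pics/w2.png

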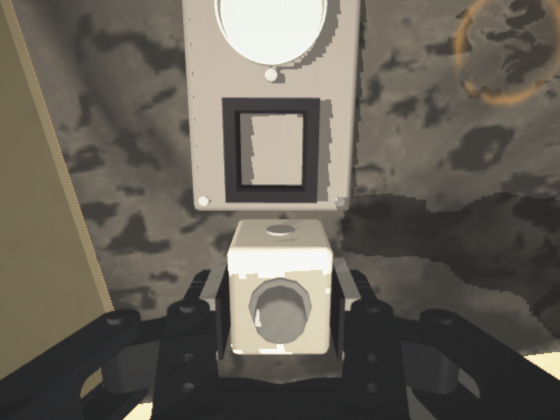

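```bash
python3 - <<'E'
from h import *
p=vision.read_camera("wrist"); w=cloud(p)
d=silhouettes(p,"counter_p")[0]; m=d["pixels"]
s=monitor.read_state();P=np.array(s["position"])*1000;print(P)
q=w[m]*1000; h=np.histogram(q[:,2],np.arange(90,160,2)); print([(int(b),int(a)) for a,b in zip(*h) if a>50])
R=np.array(s["eef_rot"])
for lo,hi in((.136,.1405),(.1475,.154)):
    n,c,r=fit(w,m,lo,hi); print(n,c,r)
    print("tool frame offset",R.T@(np.array([*r[0],P[2]])-P))
E
```

```text
[455.25951552 121.73226739 118.32951428]
[(102, 95), (104, 115), (106, 104), (108, 119), (110, 92), (112, 94), (114, 114), (116, 128), (118, 151), (120, 143), (122, 175), (124, 189), (126, 168), (128, 158), (130, 174), (132, 190), (134, 270), (136, 2299), (138, 5390), (140, 652), (142, 124), (144, 143), (146, 129), (148, 495), (150, 1481)]
7944 [457.7 123.2 138.4] ((454.0478210449219, 123.6707992553711), (37.68854522705078, 44.90077209472656), 81.30951690673828)
tool frame offset [-1.48836755e+00 -1.73518623e+00 -3.09610030e-04]
2016 [455.1 123.5 150.3] ((454.38507080078125, 123.70925903320312), (17.96770668029785, 17.41124725341797), 9.139389991760254)
tool frame offset [-1.16068211e+00 -1.82372326e+00 -2.33990928e-04]
```

{"op": "step_arm", "data": {
  "offset": [
    [22,0.5,0],
    [21,0.5,0],
    [0,0,-25],
    [0,0,-25],
    [0,0,-18],
    [0,0,0],
    [0,0,0],
    [0,0,0]
  ],
  "twist": [0,0,0,0,0,0,0,0],
  "fingers": [1,1,1,1,1,1,1,1]
}}

```text
t: 9.77
position: [0.4984, 0.1234, 0.051]
eef_rot: [[0.989, -0.149, 0.001], [-0.149, -0.989, 0.0], [0.001, -0.0, -1.0]]
wrist_force: [0.8, 0.2, -1.9]
opening: 0.0371
gripper_force: 41.2
```

```bash
python3 - <<'E'
from h import *
s=monitor.read_state();P=np.array(s["position"])*1000;print(P,s["wrist_force"])
p=vision.read_camera("wrist"); w=cloud(p); cv2.imwrite("pics/w3.png",p["image"])
for n in("wrist","top"):
    if n=="top": p=vision.read_camera("top"); w=cloud(p)
    for d in silhouettes(p,"counter_p"):
        m=d["pixels"]; q=w[m]
        c=np.nanmedian(q,0)
        if abs(c[1]-.123)<.04: print(n,d["conf"],d["bbox"],fit(w,m,.0675,.0725),fit(w,m,.079,.086))
E
```

```text
[498.40797587 123.36587966  50.98896227] [ 0.78896209  0.18396334 -1.94638152]
```

View pics/w3.png

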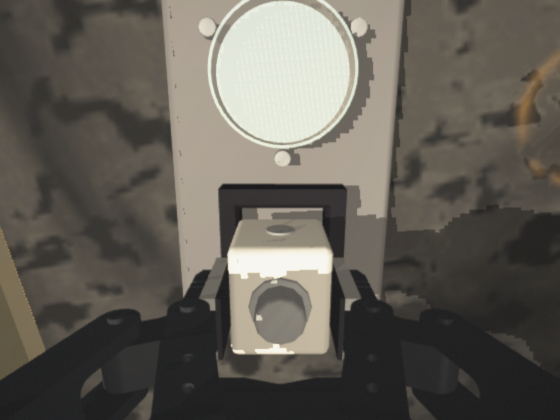

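{"op": "step_arm", "data": {
  "offset": [
    [0,-0.6,-4],
    [0,0,-4],
    [0,0,-3],
    [0,0,-3],
    [0,0,-2],
    [0,0,0],
    [0,0,0]
  ],
  "twist": [0,0,0,0,0,0,0],
  "fingers": [1,1,1,1,1,1,1]
}}

```text
t: 10.55
position: [0.4975, 0.1232, 0.0341]
eef_rot: [[0.989, -0.148, -0.001], [-0.148, -0.989, -0.0], [-0.0, 0.0, -1.0]]
wrist_force: [-0.3, -0.1, -1.9]
opening: 0.0372
gripper_force: 41.3
```

{"op": "step_arm", "data": {
  "offset": [
    [0,0,-2],
    [0,0,-1.5],
    [0,0,-1],
    [0,0,-0.5],
    [0,0,0],
    [0,0,0]
  ],
  "twist": [0,0,0,0,0,0],
  "fingers": [1,1,1,1,1,1]
}}

```text
t: 11.05
position: [0.4976, 0.1233, 0.0297]
eef_rot: [[0.989, -0.148, -0.0], [-0.148, -0.989, -0.0], [-0.0, 0.0, -1.0]]
wrist_force: [-1.9, 0.1, 6.2]
opening: 0.0369
gripper_force: 42.1
```

Home (contact at the expected height). Release, rise, and check.

{"op": "step_arm", "data": {
  "offset": [
    [0,0,0],
    [0,0,0],
    [0,0,0],
    [0,0,0],
    [0,0,15],
    [0,0,35],
    [0,0,40],
    [0,0,0],
    [0,0,0]
  ],
  "twist": [0,0,0,0,0,0,0,0,0],
  "fingers": [-1,-1,-1,-1,-1,-1,-1,1,1]
}}

```text
t: 11.8
position: [0.4994, 0.1236, 0.1215]
eef_rot: [[0.989, -0.148, 0.005], [-0.148, -0.989, 0.001], [0.005, -0.002, -1.0]]
wrist_force: [-0.2, 0.2, -0.5]
opening: 0.0638
gripper_force: 0.0
```

```bash
python3 - <<'E'
from h import *
p=vision.read_camera("wrist"); w=cloud(p); cv2.imwrite("pics/w4.png",p["image"])
s=monitor.read_state(); print(np.array(s["position"])*1000,s["opening"],s["wrist_force"])
for d in silhouettes(p,"counter_p"):
    m=d["pixels"]; q=w[m]; c=np.nanmedian(q,0)
    print(d["conf"],c)
    if abs(c[1]-.123)<.04: print(fit(w,m,.045,.057),fit(w,m,.0585,.067))
E
```

```text
[498.14132747 123.32374283 120.01662179] 0.05645003700841527 [ 0.29549788 -0.33376214  0.59002975]
0.81 [0.50226699 0.12413635 0.04974251]
(3493, array([498.9, 124.5,  49.8]), ((496.8056945800781, 124.987060546875), (37.986148834228516, 43.54762649536133), 81.12812805175781)) (721, array([497.1, 125. ,  61.6]), ((496.6142272949219, 124.9237289428711), (17.387935638427734, 17.31442642211914), 35.882232666015625))
```

View pics/w4.png

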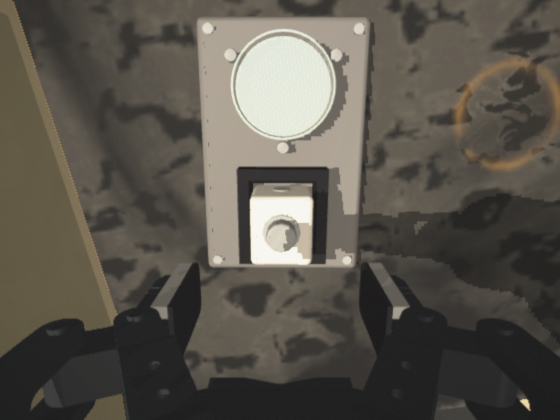

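{"op": "step_arm", "data": {
  "offset": [
    [-0.8,0,0],
    [0,0,0],
    [0,0,0],
    [0,0,-20],
    [0,0,-20],
    [0,0,-8],
    [0,0,0],
    [0,0,0]
  ],
  "twist": [0,0,0,0,0,0,0,0],
  "fingers": [1,1,1,1,1,1,1,1]
}}

```text
t: 12.57
position: [0.4965, 0.1231, 0.0708]
eef_rot: [[0.989, -0.148, -0.002], [-0.148, -0.989, -0.0], [-0.002, 0.001, -1.0]]
wrist_force: [0.7, 1.1, 0.2]
opening: 0.0
gripper_force: 0.0
```

{"op": "step_arm", "data": {
  "offset": [
    [0,0,-2.5],
    [0,0,-2.5],
    [0,0,-2],
    [0,0,-1],
    [0,0,-1],
    [0,0,-1],
    [0,0,-1],
    [0,0,-1],
    [0,0,0]
  ],
  "twist": [0,0,0,0,0,0,0,0,0],
  "fingers": [1,1,1,1,1,1,1,1,1]
}}

```text
t: 13.32
position: [0.497, 0.1233, 0.0594]
eef_rot: [[0.989, -0.148, 0.0], [-0.148, -0.989, 0.0], [0.0, -0.0, -1.0]]
wrist_force: [-1.1, 1.0, 4.5]
opening: -0.0002
gripper_force: 2.3
```

{"op": "step_arm", "data": {
  "offset": [
    [0,0,-1],
    [0,0,-1],
    [0,0,0],
    [0,0,0]
  ],
  "twist": [0,0,0,0],
  "fingers": [1,1,1,1]
}}

```text
t: 13.65
position: [0.497, 0.1233, 0.0574]
eef_rot: [[0.989, -0.148, 0.0], [-0.148, -0.989, 0.0], [0.0, -0.0, -1.0]]
wrist_force: [-1.5, 0.6, 5.6]
opening: -0.0001
gripper_force: 2.5
```

{"op": "step_arm", "data": {
  "offset": [
    [0,0,-1],
    [0,0,-0.7],
    [0,0,0],
    [0,0,0]
  ],
  "twist": [0,0,0,0],
  "fingers": [1,1,1,1]
}}

```text
t: 13.98
position: [0.4971, 0.1233, 0.056]
eef_rot: [[0.989, -0.148, 0.0], [-0.148, -0.989, 0.0], [0.0, -0.0, -1.0]]
wrist_force: [-1.7, -0.4, 9.3]
opening: 0.0002
gripper_force: 4.5
```

On the stop; a touch more for certainty.

{"op": "step_arm", "data": {
  "offset": [
    [0,0,-0.7],
    [0,0,0],
    [0,0,0]
  ],
  "twist": [0,0,0],
  "fingers": [1,1,1]
}}

```text
t: 14.23
position: [0.4971, 0.1233, 0.0555]
eef_rot: [[0.989, -0.148, 0.0], [-0.148, -0.989, 0.0], [0.0, -0.0, -1.0]]
wrist_force: [-2.6, 0.5, 11.8]
opening: 0.0004
gripper_force: 6.0
```

Clicked. Retreat.

{"op": "step_arm", "data": {
  "offset": [
    [0,0,2.5],
    [0,0,2.5],
    [0,0,5],
    [0,0,20],
    [0,0,30],
    [0,0,30],
    [0,0,0],
    [0,0,0]
  ],
  "twist": [0,0,0,0,0,0,0,0],
  "fingers": [1,1,1,1,1,1,1,1]
}}

```text
t: 14.9
position: [0.4979, 0.1235, 0.1464]
eef_rot: [[0.989, -0.148, 0.003], [-0.148, -0.989, 0.001], [0.003, -0.001, -1.0]]
wrist_force: [-0.8, -0.4, -1.0]
opening: -0.0002
gripper_force: 0.0
```

```bash
python3 - <<'E'
from h import *
for n in("wrist","top"):
    p=vision.read_camera(n); w=cloud(p)
    for d in silhouettes(p,"counter_p"):
        q=w[d["pixels"]]; print(n,round(d["conf"],2),np.nanmedian(q,0).round(3),np.nanpercentile(q[:,2],97).round(4))
        if n=="wrist": print(fit(w,d["pixels"],.045,.055))
print(monitor.read_state()["position"])
E
```

```text
wrist 0.74 [0.502 0.124 0.05 ] 0.0623
(2868, array([498.9, 124.6,  49.7]), ((496.89105224609375, 124.99052429199219), (37.9814453125, 43.191322326660156), 81.22747802734375))
top 0.92 [ 0.486 -0.353  0.04 ] 0.0537
top 0.53 [0.488 0.109 0.049] 0.0541
[0.49586471 0.12302364 0.14370799]
```

```bash
python3 -c "
from h import *
print(ticket.close_job())"
```

```text
the job is handed in; nothing more can be done
None
```

The medium counter is fully home in the nest, its key clicked at about 12 N and came back up, and the job is handed in at about 15 s; I have no verdict back. The stiff counter was seen at its place afterwards, but the network missed the slack one in the last picture (it was only pressed, at about 2.4 N).

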